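Take one capacitor off charge and discharge it on the forming unit

TASK

The largest of the three capacitors on the forming unit is done and has to be made safe while its two neighbours stay on charge: in its own channel (the controls in line in front of it), press the near half of the charge rocker to switch it off, then push the square meter key fully in so that the display follows that channel, then press the round discharge button fully home and finish still holding it down. Work with the fingertips only: grip or lift nothing, leave every other control as it is, and do not shift the capacitors or the things lying about the unit.

Things in the scene. Friction and masses are not known exactly. Their poses are not given: they have to be found in the camera images.
- unit: Capacitor forming unit: grey desk console, fixed, 240 deep (x, away from operator) by 340 mm wide (y), at some yaw; origin centre of underside. Front 165 mm: control panel rising 0.07 rad from 45 to 57 mm height, then a level deck. Channels left, middle, right at unit y +42, -42, -126 mm, each from the front: discharge button, rocker, meter key, capacitor on a socket (unit x +83, top z 62.5 mm).
- cap_large: The largest capacitor: an upright blue-sleeved can, 35 mm in diameter, 52 mm high, standing loose on one of the three sockets (which one changes). Origin at the centre of its underside.
- cap_mid: The middle-sized capacitor: an upright blue-sleeved can, 28 mm in diameter, 40 mm high, standing loose on one of the three sockets (which one changes). Origin at the centre of its underside.
- cap_small: The smallest capacitor: an upright blue-sleeved can, 22 mm in diameter, 30 mm high, standing loose on one of the three sockets (which one changes). Origin at the centre of its underside.
- charge1 (a joint): Charge rocker of the left (+y, next to the display) channel, rad: 0 = on (the half away from the operator lies in, the half near the operator stands out), 0.36 = off (near half pressed in). It is stiff and stays where it is left; 2.5 to 4 N on the outer part of the near half moves it.
- meter1 (a joint): Meter key of the left (+y, next to the display) channel, m: 0 = out, 0.005 = fully in. It takes about 4 N and stays where it is pushed (a latching selector key). It moves square to the panel.
- discharge1 (a joint): Discharge button of the left (+y, next to the display) channel, m: 0 = out, 0.007 = fully home. A spring returns it: 2 N to start, 6 N fully home. It moves square to the panel.
- charge2 (a joint): Charge rocker of the middle channel, rad: 0 = on (the half away from the operator lies in, the half near the operator stands out), 0.36 = off (near half pressed in). It is stiff and stays where it is left; 2.5 to 4 N on the outer part of the near half moves it.
- meter2 (a joint): Meter key of the middle channel, m: 0 = out, 0.005 = fully in. It takes about 4 N and stays where it is pushed (a latching selector key). It moves square to the panel.
- discharge2 (a joint): Discharge button of the middle channel, m: 0 = out, 0.007 = fully home. A spring returns it: 2 N to start, 6 N fully home. It moves square to the panel.
- charge3 (a joint): Charge rocker of the right (-y) channel, rad: 0 = on (the half away from the operator lies in, the half near the operator stands out), 0.36 = off (near half pressed in). It is stiff and stays where it is left; 2.5 to 4 N on the outer part of the near half moves it.
- meter3 (a joint): Meter key of the right (-y) channel, m: 0 = out, 0.005 = fully in. It takes about 4 N and stays where it is pushed (a latching selector key). It moves square to the panel.
- discharge3 (a joint): Discharge button of the right (-y) channel, m: 0 = out, 0.007 = fully home. A spring returns it: 2 N to start, 6 N fully home. It moves square to the panel.
- charge2_near (a point): Point to press on the middle charge rocker: top of its near half, 14 mm from the pivot line, moving with it (unit frame, when on: -46, -42, 61 mm). Rocker 40 mm long front to back, 26 wide, pivoted across its middle; a half pressed in lies parallel to the panel, 6 mm above it, so this point sinks 5 mm. Bezel 3 mm high. Left and right channels: same point 84 mm to unit +y and -y.
- meter2_top (a point): Centre of the top of the middle meter key (unit frame, when out: 19, -42, 66 mm), square-looking, 18 by 20 mm, standing 11 mm out of the panel, 6 mm when in; its bezel is 3 mm high. Left and right channels: the same, 84 mm to unit +y and -y.
- discharge2_top (a point): Centre of the flat top of the middle discharge button (unit frame, when out: -91, -42, 62 mm), round, 32 mm in diameter, standing 15 mm out of the panel, 8 mm when home; its collar, 40 mm across, is 4 mm high. Left and right channels: the same, 84 mm to unit +y and -y.
- mains (a joint): Mains rocker of the unit, 28 by 19 mm, at the left end of the panel (unit y +125 mm) below the blank display, rad: 0 = on, 0.36 = off. It stays on.
- multimeter: Handheld multimeter lying on its back, 165 by 78 by 37 mm, loose, right of the unit. Origin under its centre.
- solder_reel: Reel of solder standing on its flange, 55 mm across, 50 mm high, loose, left of the unit. Origin under its centre.
- flux_bottle: Small flux bottle, 36 mm across, 75 mm high, loose, left of the unit. Origin under its centre.
- screwdriver: Screwdriver lying across in front of the unit, 170 mm long, loose. Origin near its middle.
- parts_tray: Low open tray of small parts, 60 by 120 by 24 mm, loose, behind the unit. Origin under its centre.

How it is judged (in metres and radians):
On the way, in this order (a step that is already met when the one before it is completed fails the run):
1. The charge rocker in the largest capacitor's channel is switched off (((y of cap_large in the frame of unit between 0.012 and 0.072 m and value of joint charge1 above 0.28 rad) or (y of cap_large in the frame of unit between -0.072 and -0.012 m and value of joint charge2 above 0.28 rad) or (y of cap_large in the frame of unit between -0.156 and -0.096 m and value of joint charge3 above 0.28 rad))), for 0.1 s.
2. Then the meter key of that channel is pushed in (((y of cap_large in the frame of unit between 0.012 and 0.072 m and value of joint charge1 above 0.28 rad and value of joint meter1 above 0.004 m) or (y of cap_large in the frame of unit between -0.072 and -0.012 m and value of joint charge2 above 0.28 rad and value of joint meter2 above 0.004 m) or (y of cap_large in the frame of unit between -0.156 and -0.096 m and value of joint charge3 above 0.28 rad and value of joint meter3 above 0.004 m))), for 0.1 s.
3. Then the discharge button of that channel is pressed home (((y of cap_large in the frame of unit between 0.012 and 0.072 m and value of joint charge1 above 0.28 rad and value of joint meter1 above 0.004 m and value of joint discharge1 above 0.0055 m) or (y of cap_large in the frame of unit between -0.072 and -0.012 m and value of joint charge2 above 0.28 rad and value of joint meter2 above 0.004 m and value of joint discharge2 above 0.0055 m) or (y of cap_large in the frame of unit between -0.156 and -0.096 m and value of joint charge3 above 0.28 rad and value of joint meter3 above 0.004 m and value of joint discharge3 above 0.0055 m))), for 0.3 s.
At the end, for the whole second after the job is handed in: In the largest capacitor's channel the rocker is off (over 0.28 rad), the meter key in (over 4 mm) and the discharge button still held home (over 5.5 mm); all other controls are as they were, and the capacitors are within 8 mm of where they stood (((y of cap_large in the frame of unit between 0.012 and 0.072 m and value of joint charge1 above 0.28 rad and value of joint meter1 above 0.004 m and value of joint discharge1 above 0.0055 m and value of joint each of charge2, charge3 below 0.05 rad and value of joint each of meter2, meter3 below 0.0015 m and value of joint each of discharge2, discharge3 below 0.002 m) or (y of cap_large in the frame of unit between -0.072 and -0.012 m and value of joint charge2 above 0.28 rad and value of joint meter2 above 0.004 m and value of joint discharge2 above 0.0055 m and value of joint each of charge1, charge3 below 0.05 rad and value of joint each of meter1, meter3 below 0.0015 m and value of joint each of discharge1, discharge3 below 0.002 m) or (y of cap_large in the frame of unit between -0.156 and -0.096 m and value of joint charge3 above 0.28 rad and value of joint meter3 above 0.004 m and value of joint discharge3 above 0.0055 m and value of joint each of charge1, charge2 below 0.05 rad and value of joint each of meter1, meter2 below 0.0015 m and value of joint each of discharge1, discharge2 below 0.002 m)) and value of joint mains below 0.05 rad and not (distance of cap_large from where it was at the start of the episode above 0.008 m) and not (distance of cap_mid from where it was at the start of the episode above 0.008 m) and not (distance of cap_small from where it was at the start of the episode above 0.008 m)); the arm keeps its last pose, push and grip.
It fails at once if The meter key is pushed before that channel's charging is off ((value of joint meter1 above 0.002 m and value of joint charge1 below 0.18 rad) or (value of joint meter2 above 0.002 m and value of joint charge2 below 0.18 rad) or (value of joint meter3 above 0.002 m and value of joint charge3 below 0.18 rad)).
It fails at once if A discharge button is pressed before that channel's charging is off and its meter key in ((value of joint discharge1 above 0.003 m and (value of joint charge1 below 0.18 rad or value of joint meter1 below 0.0025 m)) or (value of joint discharge2 above 0.003 m and (value of joint charge2 below 0.18 rad or value of joint meter2 below 0.0025 m)) or (value of joint discharge3 above 0.003 m and (value of joint charge3 below 0.18 rad or value of joint meter3 below 0.0025 m))).
It fails at once if A control of another channel, or the mains rocker, is operated (value of joint mains above 0.15 rad or (not (y of cap_large in the frame of unit between 0.012 and 0.072 m) and (value of joint charge1 above 0.15 rad or value of joint meter1 above 0.002 m or value of joint discharge1 above 0.003 m)) or (not (y of cap_large in the frame of unit between -0.072 and -0.012 m) and (value of joint charge2 above 0.15 rad or value of joint meter2 above 0.002 m or value of joint discharge2 above 0.003 m)) or (not (y of cap_large in the frame of unit between -0.156 and -0.096 m) and (value of joint charge3 above 0.15 rad or value of joint meter3 above 0.002 m or value of joint discharge3 above 0.003 m))).
It fails at once if A capacitor is lifted, shifted by more than 8 mm or tipped (distance of any of cap_large, cap_mid, cap_small from where it was at the start of the episode above 0.008 m or angle between any of cap_large, cap_mid, cap_small's own z axis and vertical above 0.2 rad).
It fails at once if Something lying about the unit is lifted or shifted by more than 20 mm (distance of any of multimeter, solder_reel, flux_bottle, screwdriver, parts_tray from where it was at the start of the episode above 0.02 m).
It also fails if it takes over 35 s, if anything falls off the work surface, if the arm or the gripper's body presses on something with over 40 N, if the wrist force passes 120 N, or if a joint passes its speed limit or range.

ROBOT

A 6-joint arm with a two-finger parallel gripper is mounted at the origin on the work surface. World frame = base frame: x ahead of the robot, y to its left, z up, the work surface at z = 0. Lengths are in m, angles in degrees, forces in N, time in s.
With the tool pointing down it reaches from about 0.3 to 0.75 m from the base axis. Payload 8.5 kg.
Tool frame: the origin (TCP) lies at the very end of the fingers, on their centre line; the grasp point (between the pads) lies 19 mm behind it (grip_depth is the distance from the TCP to the grasp point, in m); z points along the fingers, y is the direction in which the jaws open and shut (so a half turn about z gives the same grasp; the last joint's range is limited). The gripper opens to 85 mm and grips with 20 to 120 N. Pads are 22 mm wide; open, the fingers measure 114 mm over their backs; the gripper's body (76 mm by 85 mm) begins 54 mm behind the grasp point. The pads swing forward as they close: fully open they stand 13 mm farther back than shut.
Start: joints at [-86.935, 21.807, 74.336, -0, 83.858, -12.336], TCP at [0.146, -0.53, 0.196] pointing down, gripper open.
Joint ranges: [-178.18, 178.18], [-50.72, 133.34], [12.68, 142.11], [-81.47, 261.47], [9.98, 163.14], [-165.26, 165.26]. Speed limits (degrees/s): [136.94, 136.94, 180, 180, 180, 180].

INTERFACE

Orientations are given as a 3x3 rotation matrix whose columns are the frame's x, y, z axes.
In Python, from rig import observe, get_image, close_job, silhouettes, grip_depth gives the robot as it stands. The module is installed in compiled form; this text tells all that it offers.
- The arm moves only by the shell command python3 -m crank 'ROWS' [FORCE]. ROWS is a JSON object of lists of equal length, an entry for each row: "slide": the shift along the tool's x, y, z in m, a list of three; "roll": the turn about the tool's z in rad; "grip": the finger opening in m, from 0 to 0.0854. A call has exactly 8 rows; each row is the pose to reach, as a shift and turn from the pose commanded when the call began, along the tool's axes at that moment; what a row does not reach only later rows make up. A row lasts 1/10 s, in which the tool goes at most 50 mm and 8.59 degrees, less where a joint would pass 70% of its speed; a pose out of reach is approached as far as the arm can. A call with a gripper value outside its range is refused whole. The fingers move at their own pace and stop on an object; FORCE is the grip in N (left out, the last holds). Time passes only in rows, so rows that repeat a pose let the fingers close, or fill a call up. It gives the time, the measured TCP pose, the force and the opening at its end, in the units of the state.
- observe(): the state, without advancing time (a new reading comes with each control period).
- get_image(name): name is "side" or "top"; returns a dict with "frame" (420x560x3 uint8, red, green, blue), "fx", "fy", "cx", "cy" (pixels), "xyz" and "rotation" of the camera in the world. Camera axes: x right, y down, z forward; pixel columns grow to the right and rows downward; lengths in m; the calibration is good to about 2 mm. A picture is of the moment at which its call begins. There is no depth.
- close_job(): hands the job in, once; it reports no verdict.
Trained networks look in a picture, given as the dict that the camera call returned (one of the last four; its "shot" number tells which), for a name from the list of things; names that differ only in an ending like _2 or _b are one class to them, and where a whole thing is asked for, a point or a joint stands for the part that bears it (a point fixed in the world has none). Each returns a list of dicts, best first, with "confidence" (0 to 1); they miss things now and then, are a little off and sometimes report something else, mostly with a low value. They report only what shows in the picture. A call takes as long as a camera call.
- silhouettes(target, picture): "pixels" (420x560 bool, what is visible of it) and "box" ([centre column, centre row, width, height] in pixels, round what is visible of it).
The state is a dict: "time_s": time; "q": joint angles; "qvel": joint speeds; "joint_efforts": joint torques, N m; "position": TCP position; "tool_rot": TCP orientation; "ft_force": force on the tool from outside, world axes, zero at the start; "wrist_torque": the same for the moment, N m; "grip_width": finger opening in m.
Only numpy, scipy, OpenCV 4.12 (cv2) and the standard library are available. Lean on these libraries where they do the work, as an engineer would, in place of code of your own. Each camera call takes 0.05 s, during which the arm holds its last target.

## Working session

There is one attempt and no reset: what is moved stays moved. The work goes in short steps, Python scripts to look and compute and a shell command to move; the robot and the scene stay as the last step left them, time stands still between calls to the robot, and variables do not carry over. Pictures are saved under pics/ and viewed, and the job is handed in when it is done.

```bash
mkdir -p pics; python3 - <<'E'
from rig import *
import cv2,numpy as np
s=observe()
for k in s: print(k,s[k])
print(grip_depth if not callable(grip_depth) else grip_depth())
for n in("side","top"):
    p=get_image(n); cv2.imwrite(f"pics/{n}0.png",p["frame"][:,:,::-1])
    print(n,p["fx"],p["fy"],p["cx"],p["cy"],p["xyz"],p["rotation"])
    for t in["unit","cap_large","cap_mid","cap_small","charge2","meter2","discharge2"]:
        print(t,[(np.round(d["box"],1).tolist(),round(d["confidence"],2)) for d in silhouettes(t,p)])
E
```

```text
time_s 0.0
q [-8.69371010e+01  2.18423900e+01  7.43846618e+01  1.25816864e-03
  8.38604206e+01 -1.23346688e+01]
qvel [ 0.05970637  0.03735104 -0.02277717  0.0053207   0.01836556  0.00237556]
joint_efforts [-7.93327490e-04 -4.48456013e+01 -2.31278408e+01 -2.28978615e-04
  4.84001823e-03 -1.24132512e-05]
position [ 0.14602851 -0.52989584  0.19539926]
tool_rot [[ 9.64107314e-01  2.65512867e-01 -5.97719305e-05]
 [ 2.65512647e-01 -9.64106170e-01  1.52566723e-03]
 [ 3.47457793e-04 -1.48677714e-03 -9.99998834e-01]]
ft_force [ 0.23763816 -0.08902541 -0.57423723]
wrist_torque [ 0.00668597  0.01555948 -0.00541337]
grip_width 0.08547056433111076
0.0187
side 527.421145275773 527.421145275773 274.6565737836842 217.00128944537747 [0.49986907 0.75778535 0.69673011] [[-0.99083317 -0.076214    0.11153951]
 [-0.1343612   0.64169445 -0.75509953]
 [-0.01402513 -0.76316424 -0.64605235]]
unit [([313.7, 232.7, 145.2, 139.8], 0.81)]
cap_large [([257.5, 187.9, 19.3, 26.0], 0.82), ([349.6, 196.2, 14.3, 19.5], 0.43)]
cap_mid [([261.1, 220.0, 13.2, 24.0], 0.82)]
cap_small [([256.7, 166.8, 11.2, 14.1], 0.53)]
ch
[... 446 characters left out ...]
11770490040132 [0.51929045 0.04369148 0.79662295] [[-0.02586004 -0.99374665  0.10862254]
 [-0.99912748  0.02925779  0.02980366]
 [-0.03279534 -0.10775704 -0.99363619]]
unit [([335.3, 234.0, 202.6, 156.8], 0.57)]
cap_large [([348.4, 184.7, 26.0, 21.3], 0.85), ([311.9, 231.2, 10.2, 11.5], 0.44)]
cap_mid [([303.7, 192.8, 15.6, 15.8], 0.55)]
cap_small [([388.0, 172.3, 15.8, 11.0], 0.6), ([368.4, 273.0, 15.3, 14.7], 0.47)]
charge2 [([318.6, 253.7, 16.7, 24.3], 0.81), ([361.4, 244.3, 16.1, 27.4], 0.8), ([405.0, 232.1, 16.3, 23.8], 0.61)]
meter2 [([310.9, 229.6, 13.7, 14.6], 0.65), ([354.7, 216.4, 11.0, 6.9], 0.47)]
discharge2 [([410.4, 261.9, 18.9, 13.7], 0.65), ([368.6, 273.9, 14.1, 18.1], 0.62)]
```

View pics/top0.png

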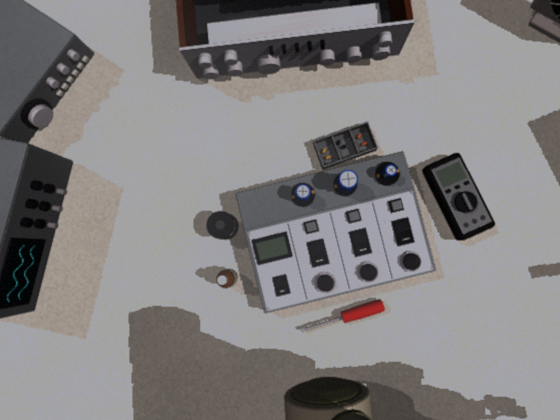

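View pics/side0.png

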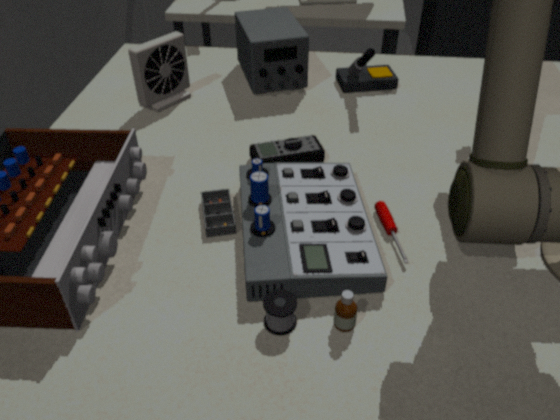

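The large capacitor appears to be in the middle channel (top view 348,182). I'll zoom in to fit the unit pose.

```bash
python3 - <<'E'
import cv2
a=cv2.imread("pics/top0.png")[145:320,230:445]; cv2.imwrite("pics/topz.png",cv2.resize(a,None,fx=3.4,fy=3.4,interpolation=cv2.INTER_CUBIC))
a=cv2.imread("pics/side0.png")[150:300,230:390]; cv2.imwrite("pics/sidez.png",cv2.resize(a,None,fx=4,fy=4,interpolation=cv2.INTER_CUBIC))
E
```

```text
(no output)
```

View pics/topz.png

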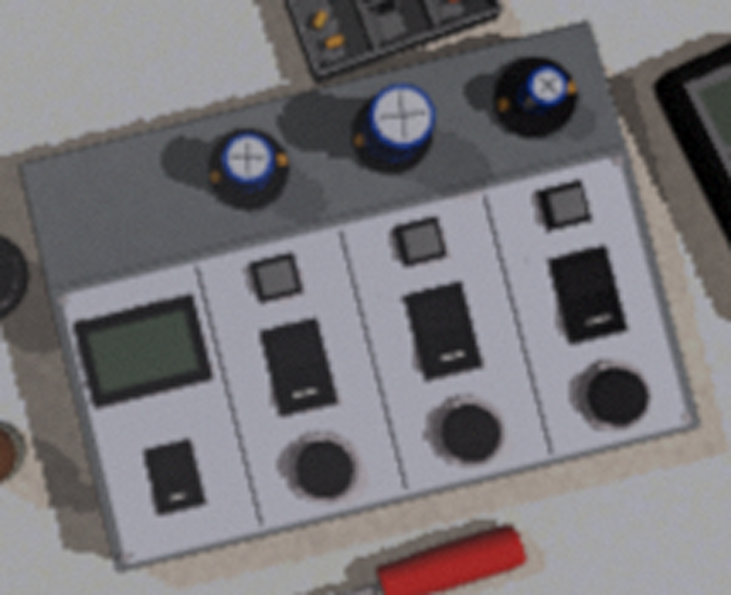

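View pics/sidez.png

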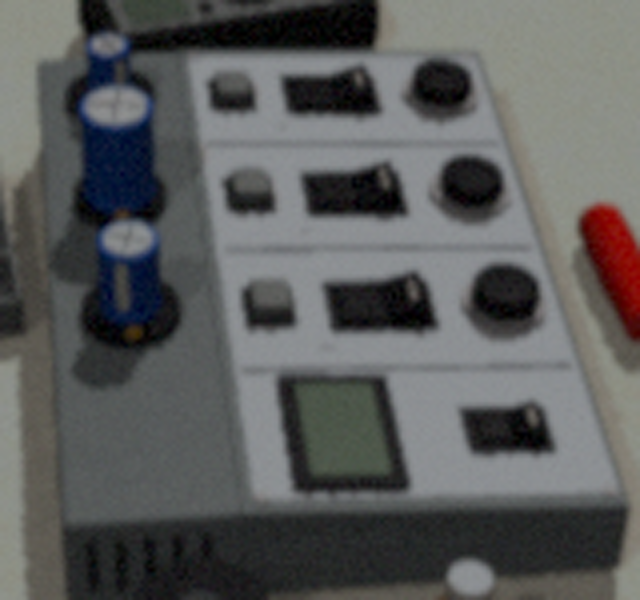

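```bash
cat > fit.py <<'E'
from rig import *
import numpy as np
from scipy.optimize import least_squares
P={};S=84
U=[]
def unit(n):
    return n
m={"mL":(19,42,66),"mM":(19,-42,66),"mR":(19,-126,66),"dL":(-91,42,62),"dM":(-91,-42,62),"dR":(-91,-126,62),
"FL":(-120,170,45),"FR":(-120,-170,45),"BR":(120,-170,57),"BL":(120,170,57),"cL":(83,42,102.5),"cM":(83,-42,114.5),"cR":(83,-126,92.5)}
top={"mL":(277,276),"mM":(422,240),"mR":(567,204),"dL":(326,470),"dM":(471,433),"dR":(617,396),"FL":(120,568),"FR":(695,425),"BR":(590,22),"BL":(22,160),"cL":(248,158),"cM":(402,115),"cR":(548,86)}
side={"mL":(269,296),"mM":(249,185),"mR":(233,84),"dL":(505,292),"dM":(472,182),"dR":(442,81),"FL":(625,507),"FR":(478,52),"BL":(65,525),"BR":(40,65),"cL":(128,238),"cM":(117,104),"cR":(108,45)}
cams={n:get_image(n) for n in("top","side")}
obs={"top":{k:(230+v[0]/3.4,145+v[1]/3.4) for k,v in top.items()},"side":{k:(230+v[0]/4,150+v[1]/4) for k,v in side.items()}}
def proj(c,X):
    Y=(np.asarray(X)-c["xyz"])@np.array(c["rotation"]); return np.c_[c["fx"]*Y[:,0]/Y[:,2]+c["cx"],c["fy"]*Y[:,1]/Y[:,2]+c["cy"]]
def world(p,X):
    X=np.atleast_2d(X)/1000.; c,s=np.cos(p[2]),np.sin(p[2]); return X@np.array([[c,-s,0],[s,c,0],[0,0,1]]).T+[p[0],p[1],0]
def res(p,ns):
    return np.concatenate([(proj(cams[n],world(p,[m[k] for k in obs[n]]))-list(obs[n].values())).ravel() for n in ns])
if __name__=="__main__":
  for ns in(["top"],["side"],["top","side"]):
    r=least_squares(res,[0.5,-0.05,-0.2],args=(ns,),loss="soft_l1")
    print(ns,r.x,np.degrees(r.x[2]),np.sqrt(np.mean(r.fun**2)))
    for k,q in dict(dM=(-91,-42,62),rM=(-46,-42,61),mM=(19,-42,66)).items(): print(k,world(r.x,q).round(4))
    print(res(r.x,ns).reshape(-1,2).round(1).tolist())
E
python3 fit.py
```

```text
['top'] [ 0.55580787 -0.01515912  0.21473499] 12.303408583956557 0.7693927481964827
dM [[ 0.4758 -0.0756  0.062 ]]
rM [[ 0.5198 -0.066   0.061 ]]
mM [[ 0.5833 -0.0521  0.066 ]]
[[-0.4, 0.0], [-0.1, 0.0], [0.3, -0.0], [-0.6, -0.1], [0.3, 0.1], [0.9, 0.3], [-1.6, 1.3], [2.0, 0.8], [0.4, -1.3], [-1.6, 0.1], [-0.1, -0.5], [0.1, -0.2], [0.0, -0.4]]
['side'] [ 0.55575825 -0.01082392  0.21135279] 12.109623014603534 0.9388946607522013
dM [[ 0.4756 -0.071   0.062 ]]
rM [[ 0.5196 -0.0615  0.061 ]]
mM [[ 0.5831 -0.0479  0.066 ]]
[[-0.1, -0.4], [0.2, -0.9], [0.0, -0.5], [0.4, -1.4], [0.3, -1.8], [0.4, -1.1], [1.6, 1.1], [0.7, 0.2], [-2.0, 1.2], [-0.9, -1.6], [-0.5, 0.7], [-0.5, 1.0], [-0.1, 0.3]]
['top', 'side'] [ 0.55586391 -0.01410825  0.21302119] 12.205215119762228 1.0707065213673377
dM [[ 0.4758 -0.0744  0.062 ]]
rM [[ 0.5198 -0.0649  0.061 ]]
mM [[ 0.5833 -0.0511  0.066 ]]
[[-0.9, -0.0], [-0.6, 0.0], [-0.2, 0.0], [-1.2, -0.1], [-0.4, 0.1], [0.2, 0.4], [-2.3, 1.1], [1.4, 1.0], [0.0, -1.2], [-2.1, -0.1], [-0.6, -0.6], [-0.4, -0.2], [-0.5, -0.3], [0.1, -1.6], [0.3, -1.9], [0.1, -1.4], [0.4, -2.6], [0.3, -2.8], [0.3, -2.1], [1.6, -0.4], [0.5, -0.7], [-1.5, -0.2], [-0.8, -2.4], [-0.2, -0.4], [-0.3, 0.0], [-0.0, -0.6]]
```

The middle channel is the target, with the unit at (0.556, -0.014) and a yaw of 12.2°. I'm shutting the fingers and moving over the middle rocker at a safe height.

```bash
python3 -m crank '{"slide":[[0.03,-0.022,0],[0.06,-0.044,0],[0.09,-0.066,0],[0.12,-0.088,0],[0.15,-0.11,0],[0.18,-0.132,0],[0.21,-0.154,0],[0.24,-0.176,0]],"roll":[0.007,0.014,0.021,0.028,0.035,0.042,0.049,0.056],"grip":[0,0,0,0,0,0,0,0]}' 30
python3 - <<'E'
from rig import *
import numpy as np
from fit import world
s=observe();R=np.array(s["tool_rot"]);print(s["time_s"],s["position"],s["grip_width"],s["ft_force"],np.degrees(np.arctan2(R[1,0],R[0,0])))
for q in [(-48,-42,150)]: print(R.T@(world([0.5559,-.0141,.213],q)[0]-s["position"]))
E
```

```text
time_s: 1.7
position: [0.3314, -0.2956, 0.1962]
tool_rot: [[0.978, 0.211, 0.0], [0.211, -0.978, -0.0], [0.0, 0.0, -1.0]]
ft_force: [0.1, -0.0, 0.1]
grip_width: -0.0
1.8 [ 0.33236473 -0.29387742  0.19629029] -0.0003693414154632572 [-0.94027585 -0.9406477   0.30649862] 12.42473046639035
[ 0.23029944 -0.18330142  0.04651811]
```

```bash
python3 -m crank '{"slide":[[0.033,-0.026,0],[0.066,-0.053,0],[0.1,-0.08,0],[0.133,-0.106,0],[0.166,-0.133,0],[0.2,-0.16,0],[0.232,-0.185,0],[0.232,-0.185,0]],"roll":[0,0,0,0,0,0,0,0],"grip":[0,0,0,0,0,0,0,0]}'
cat > st.py <<'E'
from rig import *
import numpy as np,cv2,sys
from fit import world
s=observe();R=np.array(s["tool_rot"]);print(s["time_s"],np.round(s["position"],4),np.round(s["ft_force"],2),np.degrees(np.arctan2(R[1,0],R[0,0])))
for n,q in dict(rock=(-48,-42,61),met=(19,-42,66),dis=(-91,-42,62)).items(): print(n,(R.T@(world([0.5559,-.0141,.213],q)[0]-s["position"])).round(4))
ims=[]
from fit import cams
ims=[cv2.resize(cams[n]["frame"][b:b+h,a:a+w,::-1],(390,int(390*h/w)),interpolation=cv2.INTER_CUBIC) for n,(a,b,w,h) in dict(top=(250,140,195,180),side=(230,130,180,180)).items()]
H=max(i.shape[0] for i in ims); ims=[np.pad(i,((0,H-i.shape[0]),(0,0),(0,0))) for i in ims]
cv2.imwrite(sys.argv[1],np.hstack(ims))
E
python3 st.py pics/a1.png
```

```text
time_s: 2.6
position: [0.5203, -0.0644, 0.1957]
tool_rot: [[0.977, 0.215, 0.001], [0.215, -0.977, 0.001], [0.001, -0.0, -1.0]]
ft_force: [0.2, -1.2, 0.6]
grip_width: -0.0002
2.7 [ 0.5184 -0.0671  0.1957] [ 0.01  0.15 -1.36] 12.265542324866631
rock [-1.000e-04 -1.900e-03  1.347e-01]
met [ 0.0669 -0.0018  0.1297]
dis [-0.0431 -0.0019  0.1337]
```

View pics/a1.png

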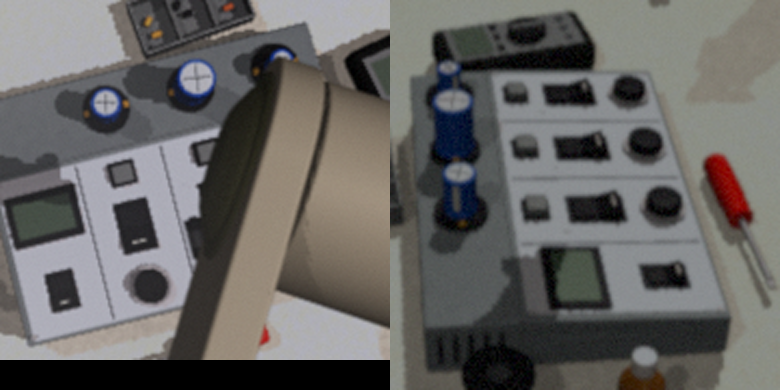

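```bash
python3 -m crank '{"slide":[[0,0,0.02],[0,0,0.04],[0,0,0.06],[0,0,0.08],[0,0,0.1],[0,0,0.11],[0,0,0.11],[0,0,0.11]],"roll":[0,0,0,0,0,0,0,0],"grip":[0,0,0,0,0,0,0,0]}'
python3 st.py pics/a2.png
```

```text
time_s: 3.5
position: [0.5186, -0.0677, 0.0868]
tool_rot: [[0.978, 0.21, 0.001], [0.21, -0.978, -0.0], [0.001, 0.001, -1.0]]
ft_force: [0.3, -0.0, 0.1]
grip_width: -0.0
3.6 [ 0.5189 -0.0674  0.087 ] [ 0.3  -1.11 -0.58] 12.173254665860423
rock [-0.0006 -0.0023  0.026 ]
met [ 0.0665 -0.0024  0.0211]
dis [-0.0436 -0.0023  0.025 ]
```

View pics/a2.png

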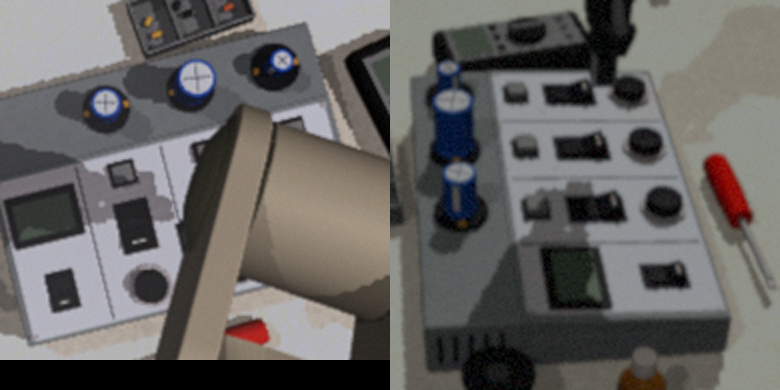

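```bash
python3 - <<'E'
from fit import *
import cv2
p=observe()["position"]; print(p)
print(proj(cams["side"],[p]), proj(cams["side"],world([.5559,-.0141,.213],[(-48,-42,87),(-48,-42,61)])))
f=cams["side"]["frame"][120:220,270:400,::-1]; f=cv2.resize(f,None,fx=6,fy=6,interpolation=cv2.INTER_CUBIC); f=np.clip(f.astype(float)*1.8,0,255).astype(np.uint8)
u,v=proj(cams["side"],[p])[0]; cv2.circle(f,(int((u-270)*6),int((v-120)*6)),4,(0,0,255),1)
cv2.imwrite("pics/a3.png",f)
E
```

```text
[ 0.51875115 -0.06719129  0.08682276]
[[326.76837593 183.17306895]] [[327.17542459 183.71327672]
 [326.50840551 194.37276866]]
```

View pics/a3.png

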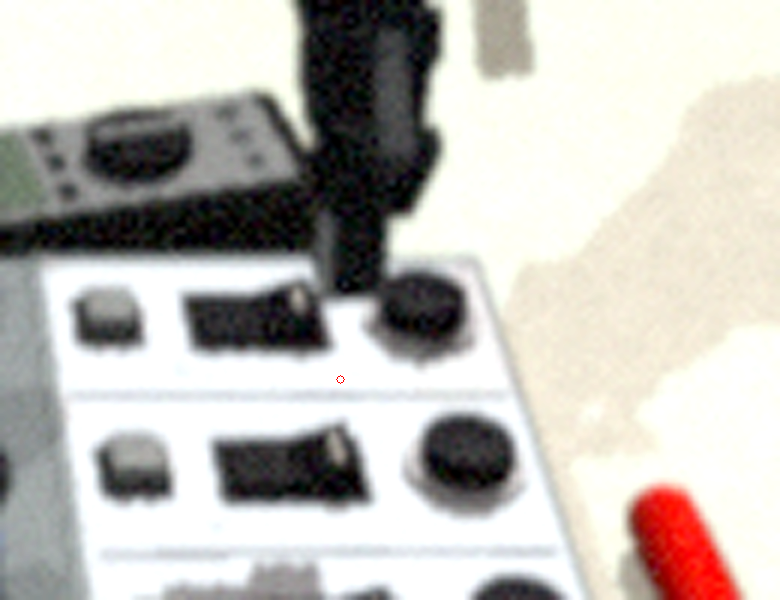

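```bash
python3 - <<'E'
from fit import *
import cv2
p=observe()["position"]; R=np.array(observe()["tool_rot"]); 
f=cams["side"]["frame"][:,:,::-1].copy()
a=cv2.imread("pics/side0.png"); d=np.abs(f.astype(int)-a).max(2)
o=np.hstack([f[0:260,220:480],np.repeat(np.clip(d*3,0,255)[0:260,220:480,None],3,2).astype(np.uint8)])
o=cv2.resize(o,(800,400),interpolation=cv2.INTER_CUBIC)
o=np.clip(o.astype(float)*1.6,0,255).astype(np.uint8)
k=400/260
for h in(0,.019,.073,.15):
    u,v=proj(cams["side"],[p-R[:,2]*h])[0]; print(h,u,v)
    for x in(0,400): cv2.circle(o,(int((u-220)*k)+x,int(v*k)),3,(0,0,255),1)
cv2.imwrite("pics/a4.png",o)
E
```

```text
0 326.84159775563234 183.3604944260607
0.019 327.3462460582936 175.35718774702502
0.073 328.8501387186171 151.50668808330187
0.15 331.19148126117807 114.37492263403183
```

View pics/a4.png

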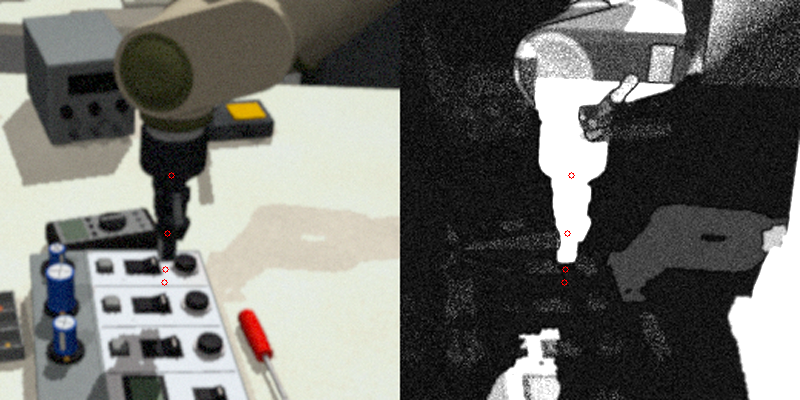

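```bash
python3 - <<'E'
from fit import *
import cv2
f=cams["side"]["frame"][:,:,::-1]; t=cams["top"]["frame"][:,:,::-1]
def g(im,a,b,w,h,k):
    im=cv2.resize(im[b:b+h,a:a+w],None,fx=k,fy=k,interpolation=cv2.INTER_CUBIC); return np.clip(im.astype(float)*1.8,0,255).astype(np.uint8)
cv2.imwrite("pics/a5.png",g(f,250,150,160,120,5))
cv2.imwrite("pics/a6.png",g(t,250,140,195,150,4))
def ray(c,u,v,z):
    d=np.array(c["rotation"])@[(u-c["cx"])/c["fx"],(v-c["cy"])/c["fy"],1]; return c["xyz"]+d*(z-c["xyz"][2])/d[2]
P=[.5559,-.0141,.213]
for k,(u,v) in dict(cL=(185,160),cM=(310,118)).items():
    s=ray(cams["top"],230+u/3.4,145+v/3.4,.057); T=world(P,m[k])[0]; print(k,(T-s)/(T-s)[2])
E
```

```text
cL [-0.12771515 -0.76958588  1.        ]
cM [-0.17636372 -0.78103836  1.        ]
```

View pics/a5.png

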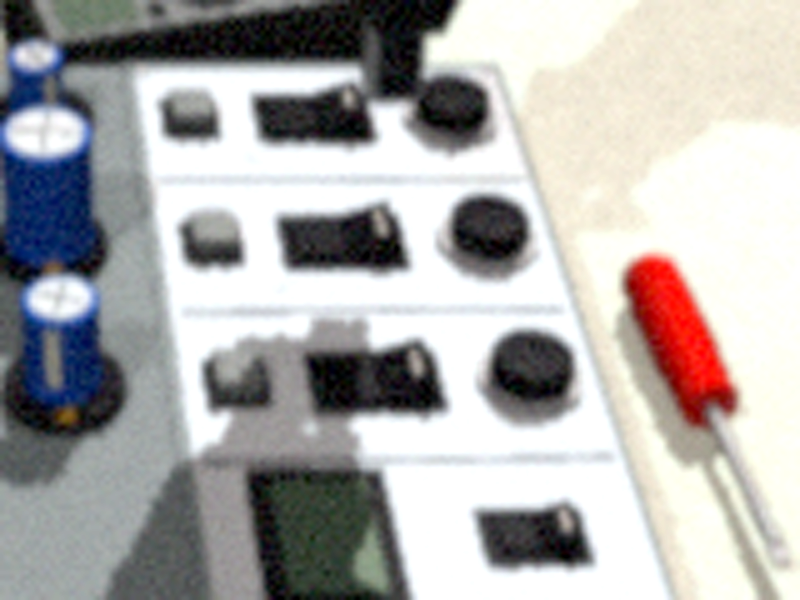

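View pics/a6.png

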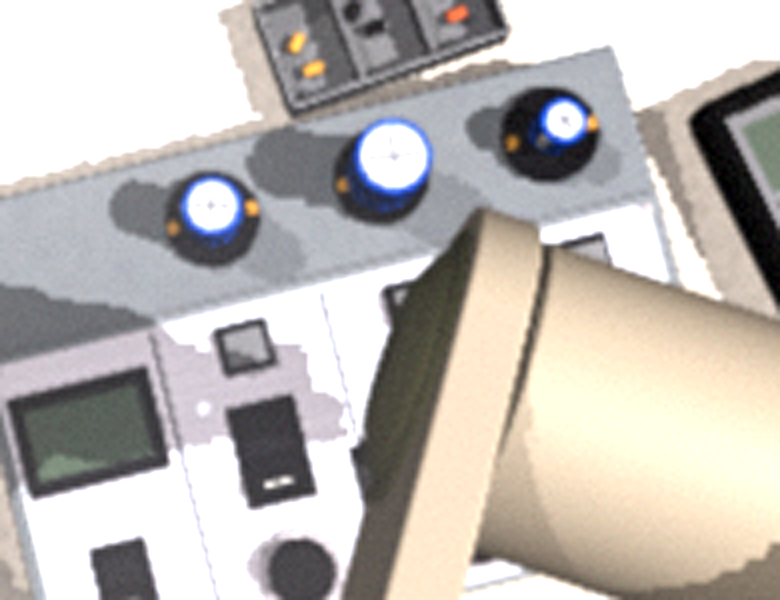

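```bash
python3 - <<'E'
from fit import *
def ray(c,u,v,z):
    d=np.array(c["rotation"])@[(u-c["cx"])/c["fx"],(v-c["cy"])/c["fy"],1]; return c["xyz"]+d*(z-c["xyz"][2])/d[2]
s1=ray(cams["side"],318,214,.054); s2=ray(cams["top"],336.2,243.7,.054); print(s1,s2)
for s in(s1,s2):
  for z in(.07,.08,.087,.1,.11,.12,.13): print(z,ray(cams["side"],328.7,168,z).round(3),(s+(z-.054)*np.array([-.15,-.775,1])).round(3))
E
```

```text
[ 0.53040941 -0.01184942  0.054     ] [ 0.53128962 -0.01733898  0.054     ]
0.07 [ 0.518 -0.143  0.07 ] [ 0.528 -0.024  0.07 ]
0.08 [ 0.518 -0.128  0.08 ] [ 0.527 -0.032  0.08 ]
0.087 [ 0.518 -0.118  0.087] [ 0.525 -0.037  0.087]
0.1 [ 0.518 -0.1    0.1  ] [ 0.524 -0.047  0.1  ]
0.11 [ 0.517 -0.085  0.11 ] [ 0.522 -0.055  0.11 ]
0.12 [ 0.517 -0.071  0.12 ] [ 0.521 -0.063  0.12 ]
0.13 [ 0.517 -0.057  0.13 ] [ 0.519 -0.071  0.13 ]
0.07 [ 0.518 -0.143  0.07 ] [ 0.529 -0.03   0.07 ]
0.08 [ 0.518 -0.128  0.08 ] [ 0.527 -0.037  0.08 ]
0.087 [ 0.518 -0.118  0.087] [ 0.526 -0.043  0.087]
0.1 [ 0.518 -0.1    0.1  ] [ 0.524 -0.053  0.1  ]
0.11 [ 0.517 -0.085  0.11 ] [ 0.523 -0.061  0.11 ]
0.12 [ 0.517 -0.071  0.12 ] [ 0.521 -0.068  0.12 ]
0.13 [ 0.517 -0.057  0.13 ] [ 0.52  -0.076  0.13 ]
```

The visible fingertip lies about 35 mm above the reported TCP, and both the camera ray and the shadow give z≈0.122. Its x and y agree. I'll descend in small steps and watch the force.

```bash
python3 -m crank '{"slide":[[0,-0.0015,0.004],[0,-0.0015,0.008],[0,-0.0015,0.012],[0,-0.0015,0.015],[0,-0.0015,0.018],[0,-0.0015,0.02],[0,-0.0015,0.021],[0,-0.0015,0.022]],"roll":[0,0,0,0,0,0,0,0],"grip":[0,0,0,0,0,0,0,0]}'
python3 -c "
from rig import *
for i in range(3): s=observe();print(s['time_s'],s['position'],s['ft_force'])"
```

```text
time_s: 4.8
position: [0.5181, -0.0655, 0.064]
tool_rot: [[0.977, 0.211, 0.0], [0.211, -0.977, -0.0], [0.0, 0.0, -1.0]]
ft_force: [0.3, -0.3, -0.0]
grip_width: -0.0002
4.8 [ 0.51812629 -0.06554236  0.06399647] [ 0.26523196 -0.27367241 -0.01215145]
4.8 [ 0.51812629 -0.06554236  0.06399647] [ 0.26523196 -0.27367241 -0.01215145]
4.8 [ 0.51812629 -0.06554236  0.06399647] [ 0.26523196 -0.27367241 -0.01215145]
```

```bash
python3 -m crank '{"slide":[[0,0,0.0005],[0,0,0.001],[0,0,0.0015],[0,0,0.002],[0,0,0.003],[0,0,0.004],[0,0,0.004],[0,0,0.004]],"roll":[0,0,0,0,0,0,0,0],"grip":[0,0,0,0,0,0,0,0]}'
python3 st.py pics/b1.png
```

```text
time_s: 5.6
position: [0.5181, -0.0655, 0.06]
tool_rot: [[0.977, 0.211, -0.0], [0.211, -0.977, 0.0], [-0.0, -0.0, -1.0]]
ft_force: [-1.4, 0.2, -0.0]
grip_width: -0.0
5.7 [ 0.5181 -0.0655  0.0601] [0.22 0.27 0.9 ] 12.194410692286628
rock [-0.0002 -0.0003 -0.0009]
met [ 0.0668 -0.0003 -0.0059]
dis [-0.0432 -0.0003 -0.002 ]
```

View pics/b1.png

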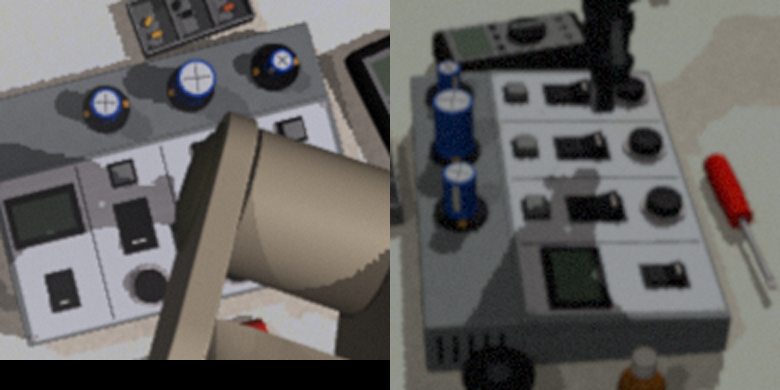

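No contact at TCP 0.060, which fits the visual offset: the tip is really about 35 mm higher. Continuing down.

```bash
python3 -m crank '{"slide":[[0,0,0.004],[0,0,0.008],[0,0,0.012],[0,0,0.015],[0,0,0.018],[0,0,0.02],[0,0,0.021],[0,0,0.022]],"roll":[0,0,0,0,0,0,0,0],"grip":[0,0,0,0,0,0,0,0]}'
python3 - <<'E'
from fit import *
import cv2
s=observe();print(s["position"],s["ft_force"])
f=cams["side"]["frame"][120:220,270:400,::-1]; f=cv2.resize(f,None,fx=6,fy=6,interpolation=cv2.INTER_CUBIC); f=np.clip(f.astype(float)*1.8,0,255).astype(np.uint8)
cv2.imwrite("pics/b2.png",f)
E
```

```text
time_s: 6.5
position: [0.5181, -0.0655, 0.038]
tool_rot: [[0.977, 0.211, 0.0], [0.211, -0.977, -0.0], [0.0, 0.0, -1.0]]
ft_force: [0.1, 0.6, -0.1]
grip_width: -0.0001
[ 0.5180804  -0.06551194  0.03799016] [-0.17970361  0.05822971 -0.40668782]
```

View pics/b2.png

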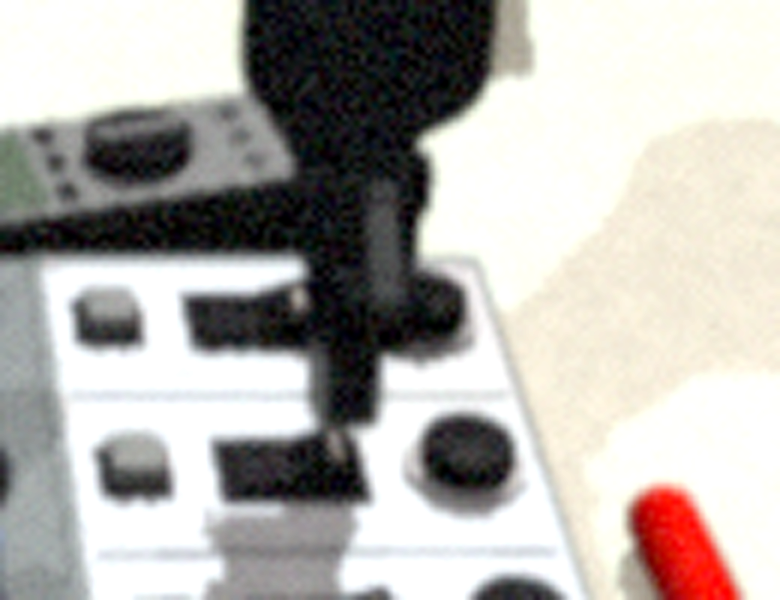

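```bash
python3 -m crank '{"slide":[[0,0,0.003],[0,0,0.006],[0,0,0.008],[0,0,0.009],[0,0,0.01],[0,0,0.011],[0,0,0.012],[0,0,0.012]],"roll":[0,0,0,0,0,0,0,0],"grip":[0,0,0,0,0,0,0,0]}'
```

```text
time_s: 7.4
position: [0.5179, -0.0655, 0.026]
tool_rot: [[0.977, 0.211, -0.0], [0.211, -0.977, -0.0], [-0.0, -0.0, -1.0]]
ft_force: [-0.9, 0.3, 0.4]
grip_width: -0.0002
```

```bash
python3 -m crank '{"slide":[[0,0,0.0005],[0,0,0.001],[0,0,0.0015],[0,0,0.002],[0,0,0.0025],[0,0,0.003],[0,0,0.003],[0,0,0.003]],"roll":[0,0,0,0,0,0,0,0],"grip":[0,0,0,0,0,0,0,0]}'
python3 - <<'E'
from fit import *
import cv2
s=observe();print(s["position"],s["ft_force"])
f=cams["side"]["frame"][120:220,270:400,::-1]; f=cv2.resize(f,None,fx=6,fy=6,interpolation=cv2.INTER_CUBIC); f=np.clip(f.astype(float)*1.8,0,255).astype(np.uint8)
cv2.imwrite("pics/b3.png",f)
E
```

```text
time_s: 8.2
position: [0.5182, -0.0655, 0.023]
tool_rot: [[0.977, 0.211, 0.0], [0.211, -0.977, 0.0], [0.0, -0.0, -1.0]]
ft_force: [-0.1, -0.2, 1.0]
grip_width: 0.0002
[ 0.51822645 -0.06550837  0.0229821 ] [-0.46299843 -0.15816982  1.3563227 ]
```

View pics/b3.png

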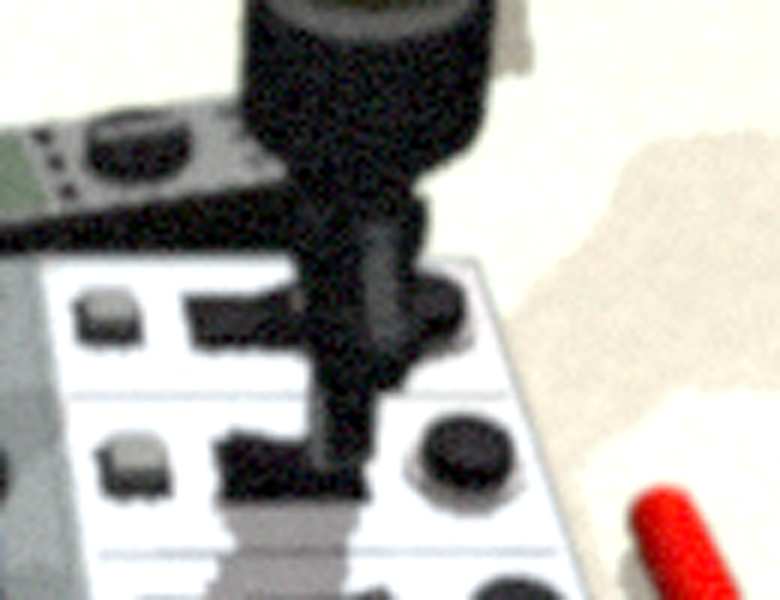

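```bash
python3 -m crank '{"slide":[[0,0,0.0005],[0,0,0.001],[0,0,0.0015],[0,0,0.002],[0,0,0.0025],[0,0,0.003],[0,0,0.003],[0,0,0.003]],"roll":[0,0,0,0,0,0,0,0],"grip":[0,0,0,0,0,0,0,0]}'
```

```text
time_s: 9.1
position: [0.5183, -0.0655, 0.021]
tool_rot: [[0.977, 0.211, 0.001], [0.211, -0.977, -0.0], [0.001, 0.001, -1.0]]
ft_force: [-3.5, 0.3, 12.1]
grip_width: 0.0
```

```bash
python3 -m crank '{"slide":[[0,0,0],[0,0,-0.01],[0,0,-0.02],[0,0,-0.03],[0,0,-0.04],[0.03,0,-0.04],[0.067,0,-0.04],[0.067,0,-0.04]],"roll":[0,0,0,0,0,0,0,0],"grip":[0,0,0,0,0,0,0,0]}'
cat > st2.py <<'E'
from fit import *
import cv2,sys
s=observe();print(s["time_s"],np.round(s["position"],4),s["ft_force"]);R=np.array(s["tool_rot"])
for n,q in dict(rock=(-48,-42,61),met=(19,-42,66),dis=(-91,-42,62)).items(): print(n,(R.T@(world([0.5559,-.0141,.213],q)[0]-s["position"])).round(4))
f=cams["side"]["frame"][130:230,260:390,::-1]; f=cv2.resize(f,None,fx=6,fy=6,interpolation=cv2.INTER_CUBIC); f=np.clip(f.astype(float)*2.2,0,255).astype(np.uint8)
cv2.imwrite(sys.argv[1],f)
E
python3 st2.py pics/c1.png
```

```text
time_s: 9.9
position: [0.5868, -0.051, 0.0606]
tool_rot: [[0.977, 0.212, 0.003], [0.212, -0.977, -0.001], [0.003, 0.001, -1.0]]
ft_force: [0.2, -0.3, -0.1]
grip_width: 0.0002
10.0 [ 0.5835 -0.0512  0.06  ] [-0.78959596  1.09286372 -0.00386949]
rock [-0.0671 -0.0001 -0.001 ]
met [-0.0001 -0.0001 -0.006 ]
dis [-1.101e-01 -1.000e-04 -1.900e-03]
```

View pics/c1.png

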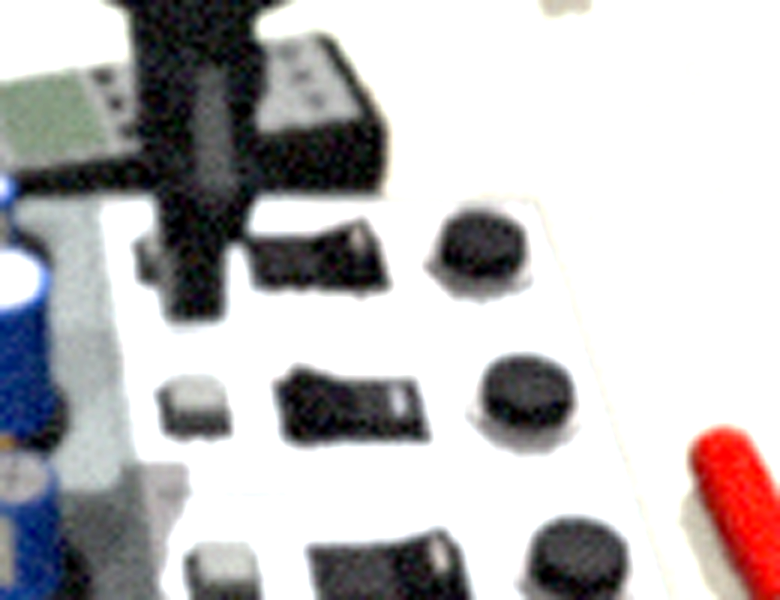

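Rocker 2 has flipped: its far half is up at (295,380) in the crop. The tip (193,315) is in line over meter key 2 (195,390). Descending on the key.

```bash
python3 -m crank '{"slide":[[0,0,0.006],[0,0,0.012],[0,0,0.018],[0,0,0.022],[0,0,0.025],[0,0,0.027],[0,0,0.028],[0,0,0.028]],"roll":[0,0,0,0,0,0,0,0],"grip":[0,0,0,0,0,0,0,0]}'
```

```text
time_s: 10.8
position: [0.5836, -0.0514, 0.032]
tool_rot: [[0.977, 0.211, 0.0], [0.211, -0.977, 0.0], [0.0, -0.0, -1.0]]
ft_force: [-0.9, 0.5, -0.6]
grip_width: -0.0
```

```bash
python3 -m crank '{"slide":[[0,0,0.0005],[0,0,0.001],[0,0,0.0015],[0,0,0.002],[0,0,0.003],[0,0,0.004],[0,0,0.005],[0,0,0.005]],"roll":[0,0,0,0,0,0,0,0],"grip":[0,0,0,0,0,0,0,0]}'; python3 st2.py pics/c2.png
```

```text
time_s: 11.6
position: [0.5839, -0.0514, 0.027]
tool_rot: [[0.977, 0.211, 0.001], [0.211, -0.977, -0.0], [0.001, 0.0, -1.0]]
ft_force: [1.4, 1.0, 2.1]
grip_width: -0.0001
11.7 [ 0.5839 -0.0514  0.027 ] [1.98032104 0.70162933 2.40873399]
rock [-0.0674 -0.0003 -0.034 ]
met [-0.0004 -0.0003 -0.039 ]
dis [-0.1104 -0.0003 -0.035 ]
```

View pics/c2.png

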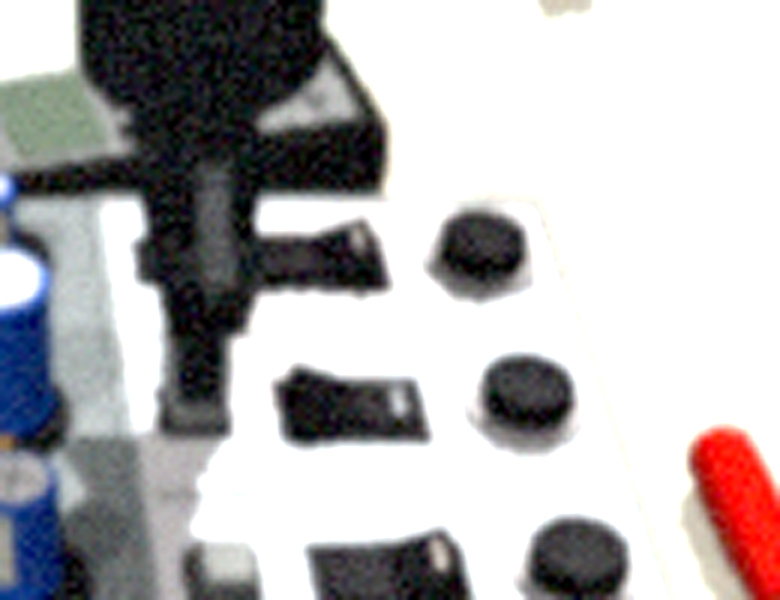

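Contact has begun. I'll press further until it meets the stop.

```bash
python3 -m crank '{"slide":[[0,0,0.0005],[0,0,0.001],[0,0,0.0015],[0,0,0.002],[0,0,0.0025],[0,0,0.003],[0,0,0.003],[0,0,0.003]],"roll":[0,0,0,0,0,0,0,0],"grip":[0,0,0,0,0,0,0,0]}'
```

```text
time_s: 12.5
position: [0.5841, -0.0514, 0.0255]
tool_rot: [[0.977, 0.211, 0.002], [0.211, -0.977, -0.001], [0.002, 0.001, -1.0]]
ft_force: [-1.6, 2.3, 14.8]
grip_width: 0.0002
```

```bash
python3 -m crank '{"slide":[[0,0,0.001],[0,0,0.001],[0,0,-0.01],[0,0,-0.025],[0,0,-0.036],[-0.04,0,-0.036],[-0.08,0,-0.036],[-0.11,0,-0.036]],"roll":[0,0,0,0,0,0,0,0],"grip":[0,0,0,0,0,0,0,0]}'; python3 st2.py pics/d1.png
```

```text
time_s: 13.3
position: [0.4735, -0.0745, 0.0597]
tool_rot: [[0.977, 0.211, -0.002], [0.211, -0.977, 0.0], [-0.002, -0.001, -1.0]]
ft_force: [0.4, -1.2, 0.5]
grip_width: -0.0
13.4 [ 0.4725 -0.0745  0.0599] [ 0.11599055 -0.22349316 -0.66547539]
rock [ 0.0463  0.0005 -0.0013]
met [ 0.1133  0.0004 -0.0065]
dis [ 0.0033  0.0006 -0.0021]
```

View pics/d1.png

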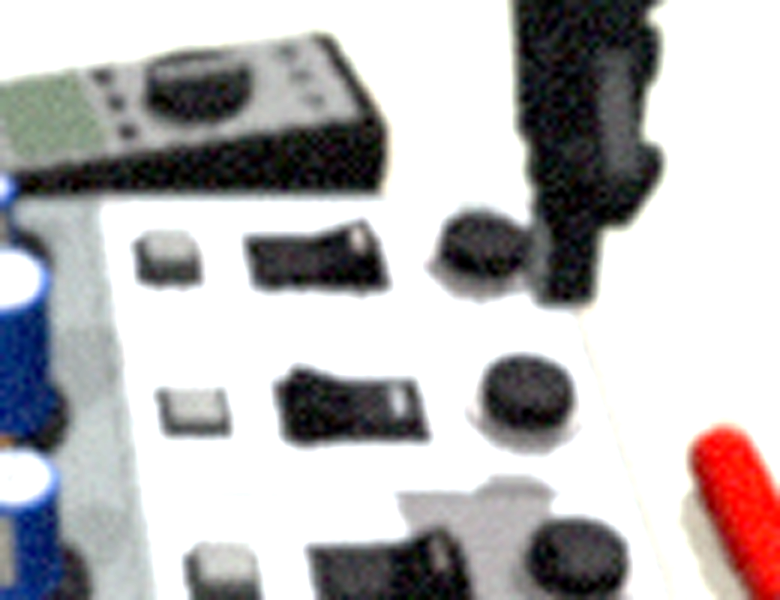

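```bash
python3 -m crank '{"slide":[[0,0,0],[0,0,0.005],[0,0,0.01],[0,0,0.015],[0,0,0.018],[0,0,0.018],[0,0,0.018],[0,0,0.018]],"roll":[0,0,0,0,0,0,0,0],"grip":[0,0,0,0,0,0,0,0]}'; python3 st2.py pics/d2.png
```

```text
time_s: 14.2
position: [0.4762, -0.0746, 0.0422]
tool_rot: [[0.977, 0.211, 0.0], [0.211, -0.977, -0.0], [0.0, 0.0, -1.0]]
ft_force: [0.8, -0.4, -0.1]
grip_width: 0.0
14.3 [ 0.4762 -0.0746  0.0422] [0.29428687 0.28577082 0.27672852]
rock [ 0.0427 -0.0003 -0.0188]
met [ 0.1097 -0.0003 -0.0238]
dis [-0.0003 -0.0003 -0.0198]
```

View pics/d2.png

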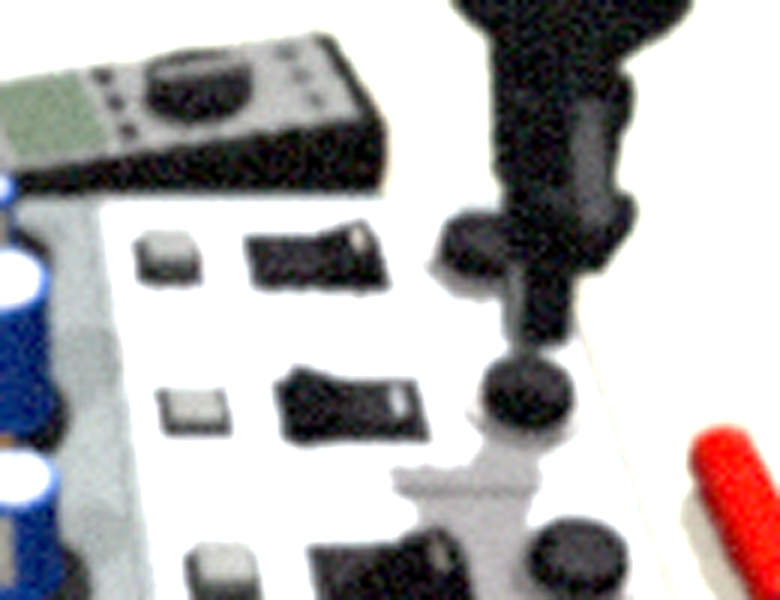

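```bash
python3 -m crank '{"slide":[[0.002,0,0.003],[0.003,0,0.006],[0.003,0,0.009],[0.003,0,0.011],[0.003,0,0.013],[0.003,0,0.015],[0.003,0,0.016],[0.003,0,0.016]],"roll":[0,0,0,0,0,0,0,0],"grip":[0,0,0,0,0,0,0,0]}'
```

```text
time_s: 15.1
position: [0.4791, -0.074, 0.0261]
tool_rot: [[0.977, 0.211, 0.0], [0.211, -0.977, -0.0], [0.0, 0.0, -1.0]]
ft_force: [-0.1, 0.5, 2.3]
grip_width: 0.0002
```

```bash
python3 -m crank '{"slide":[[0,0,0.001],[0,0,0.002],[0,0,0.003],[0,0,0.004],[0,0,0.005],[0,0,0.0055],[0,0,0.0055],[0,0,0.0055]],"roll":[0,0,0,0,0,0,0,0],"grip":[0,0,0,0,0,0,0,0]}'
```

```text
time_s: 15.9
position: [0.4794, -0.0739, 0.0207]
tool_rot: [[0.977, 0.211, 0.001], [0.211, -0.977, -0.0], [0.001, 0.0, -1.0]]
ft_force: [1.5, 3.1, 6.4]
grip_width: -0.0
```

```bash
python3 -m crank '{"slide":[[0,0,0.0005],[0,0,0.001],[0,0,0.0015],[0,0,0.002],[0,0,0.0023],[0,0,0.0023],[0,0,0.0023],[0,0,0.0023]],"roll":[0,0,0,0,0,0,0,0],"grip":[0,0,0,0,0,0,0,0]}'; python3 st2.py pics/d3.png
```

```text
time_s: 16.7
position: [0.4797, -0.074, 0.0199]
tool_rot: [[0.977, 0.211, 0.003], [0.211, -0.977, -0.001], [0.002, 0.001, -1.0]]
ft_force: [-3.4, 4.2, 23.5]
grip_width: -0.0
16.8 [ 0.4797 -0.074   0.0199] [-3.53496683  4.17671234 23.15247569]
rock [ 0.0392 -0.0004 -0.041 ]
met [ 0.1062 -0.0004 -0.0458]
dis [-0.0038 -0.0004 -0.0421]
```

View pics/d3.png

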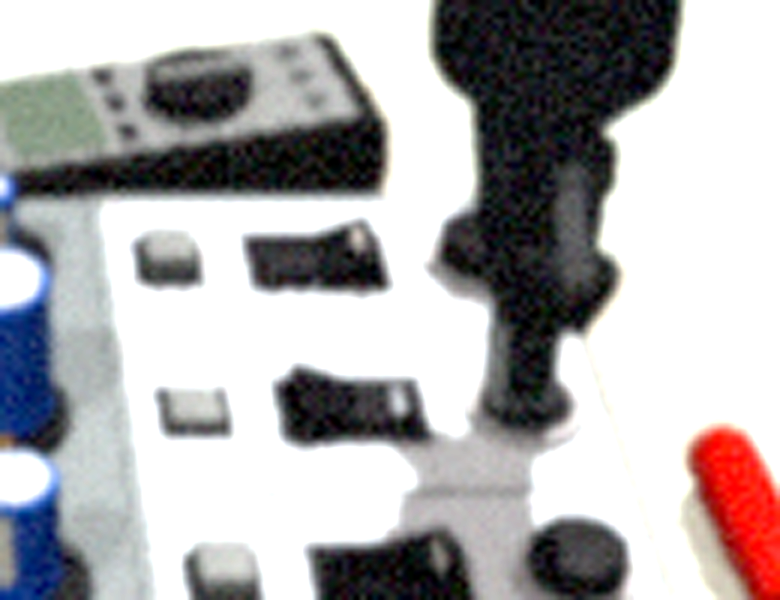

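```bash
python3 -m crank '{"slide":[[0,0,0],[0,0,0],[0,0,0],[0,0,0],[0,0,0],[0,0,0],[0,0,0],[0,0,0]],"roll":[0,0,0,0,0,0,0,0],"grip":[0,0,0,0,0,0,0,0]}'; python3 -c "
from rig import *
print(close_job())"
```

```text
time_s: 17.6
position: [0.4797, -0.074, 0.0199]
tool_rot: [[0.977, 0.211, 0.003], [0.211, -0.977, -0.001], [0.002, 0.001, -1.0]]
ft_force: [-3.5, 4.5, 22.7]
grip_width: -0.0001
the job is handed in; nothing more can be done
None
```

I made the largest capacitor's channel safe and handed the job in at 17.6 s with the discharge button still held down. That capacitor was on the middle socket. The job reported no verdict.

- **Charge rocker:** I pressed the near half until it met its stop at about 12 N. The picture shows it flipped to off.
- **Meter key:** I pushed it in to its stop at about 15 N. The picture shows it lying visibly lower than its neighbours.
- **Discharge button:** I pressed it to its stop and held it at about 23 N. The spring needs 6 N when fully home, so it should be fully in.

In the last picture the neighbouring keys, rockers and buttons in view looked untouched, and the capacitors in view had not visibly moved. That close-up left out the mains rocker, the smallest capacitor and most of the things around the unit, so I did not check those at the end.

**Disagreement:** the shut fingertips were really about 35 mm higher than the reported tool position. The camera, the shadows and the contact heights all agreed on this, so I pressed by force and picture and did not rely on the reported height. I also moved 3 mm along the tool's x to centre on the button, because the picture and the fitted position differed slightly.

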